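# Load a ribbon cartridge from the supplies bin into the label printer

## Task

The label printer on the desk is out of ribbon: take the longer of the two black ribbon cartridges out of the tilted supplies bin and lay it gently in the printer's open bay, flat on the bay floor. Then swing the printer's wire locking bail all the way shut over it. Leave everything else in the bin, and do not disturb the mug or the stapler.

Things in the scene. Friction and masses are not known exactly. Their poses are not given: they have to be found in the camera images.
- cartridge_long: The wanted cartridge: black body 56 (x) x 110 (y) x 26 (z) mm with a grip bar on top, 14 mm thick (x), 60 mm long (y), 24 mm high: 50 mm in all; 80 to 160 g. Origin at the centre of the underside, z up through the bar. Grip the bar along x, fingertips no lower than the body's top. It lies on the bin's sloping floor, long side against the front lip. Same either way round (half turn about z).
- cartridge_short: The other cartridge, not wanted: same shape, but the body is only 76 mm long (y) and its grip bar 42 mm; origin and axes likewise. It lies in the same row of the bin, left or right of the wanted one.
- stock_bin: Grey open-fronted bin, fixed, tipped to the worker: its floor slopes 35.5 deg. Origin: centre of the floor, 62 mm above the desk; x up the slope from lip to back, y left along the lip, z square to the floor. Inside 140 (x) x 300 (y) mm, walls 3 mm; lip 22 mm high, back 140 mm (it leans out over the contents and is in the way of a gripper coming straight down), sides rise from lip to back.
- roll: Small roll of tape, 53 mm across, 24 mm high, lying in the bin behind the cartridges.
- pen_marker: Marker pen, 135 mm long, 14 mm thick, lying in the bin along the back of the cartridges.
- corrector: Correction-tape holder, 86 x 34 x 16 mm, lying in the bin behind the cartridges.
- glue: Glue stick, 25 mm across, 86 mm long, lying in the bin behind the marker pen. Origin at the centre of its base end.
- clip: Black binder clip, 33 x 32 x 16 mm, lying in the bin behind the glue stick.
- printer: White desk label printer, fixed on the desk, about 245 mm deep (x) and 196 mm wide (y). Origin under it on the desk, 95 mm behind its front face; x points from its front to its back, y to its left, z up. Round the bay its top is 54 mm high; the roll housing behind (from x = 70 to 150 mm) is 72 mm high.
- bay (a point): Centre of the bay's floor, 34 mm above the desk, with the printer's axes. The open-topped bay is 64 mm (x) by 118 mm (y) and 20 mm deep: the long cartridge fits with 4 mm play on each side, its long side along the printer's y, and its grip bar stays above the bay.
- bail (a joint): Angle of the steel wire locking bail: 0 shut (level over the cartridge), 1.57 upright, 2.35 fully open, leaning back; starts at 1.95 to 2.3. A U of 5.6 mm wire, 136 mm wide; cross wire 60 mm from the pivot, at its middle a black thumb tab 36 mm wide, 5 mm thick, out to 90 mm. Stiff (about 1 N at the tab), stays where left; cannot shut unless the cartridge lies flat on the bay floor.
- bail_hinge (a point): Middle of the bail's pivot line, 40 mm behind the bay's centre and 64.5 mm above the desk, with the printer's axes; the pivot runs along the printer's y. At bail angle a the tab's end is 90 mm x (-cos a) along the printer's x and 90 mm x sin a up from here.
- mug: White mug, 80 mm across, 92 mm high, standing on the desk behind the work. Origin at the centre of its underside.
- stapler: Stapler, 124 mm long, lying on the right of the desk.

How it is judged:
By the outcome, as a careful person would: the job done as asked, in the order asked, and still so for the second after the job is handed in, with the robot touching nothing.
It also fails if it takes over 58 s, if anything falls off the work surface, if the arm or the gripper's body presses on something with over 40 N, if the wrist force passes 120 N, or if a joint passes its speed limit or range.

## Robot

A 6-joint arm with a two-finger parallel gripper is mounted at the origin on a cart in front of the work surface, level with it; the furniture and walls round the work are solid. World frame = base frame: x ahead of the robot, y to its left, z up, the work surface at z = 0. Lengths are in m, angles in rad, forces in N, time in s.
With the tool pointing down it reaches from about 0.35 to 0.975 m from the base axis. Payload 4.9 kg.
Tool frame: the origin (TCP) lies midway between the tips of the shut fingers; the grasp point (between the pads) lies 19 mm behind it; z points along the fingers, y is the line along which they close (so a half turn about z gives the same grasp; the last joint's range is limited). The gripper opens to 85 mm and grips with 20 to 120 N. Pads are 22 mm wide; open, the fingers measure 114 mm over their backs; the gripper's body (76 mm by 85 mm) begins 54 mm behind the grasp point. The pads swing forward as they close: fully open they stand 13 mm farther back than shut.
Start: joints at [1.143, 0.053, 1.613, -0, 1.476, -0.119], TCP at [0.19, 0.595, 0.198] pointing down, gripper open.
Joint ranges: [-3.01, 3.01], [-1.01, 2.22], [0.06, 2.58], [-1.02, 4.17], [0.09, 2.62], [-3.14, 3.14]. Speed limits (rad/s): [2.57, 2.57, 3.14, 3.14, 3.14, 3.14].

## Interface

Orientations are given as a unit quaternion [w, x, y, z].
In Python, from plant import manip gives the robot as it stands.
- The arm moves only by the shell command python3 shift.py 'ROWS'. ROWS is a JSON list of rows, 1 to 5 of them, each of 7 numbers: the opening from 0.0 (shut) to 1.0 (fully open), then dx, dy, dz in m, then a rotation vector rx, ry, rz in rad; each row shifts and turns the commanded pose from where the row before left it, along the tool's axes as they then stand; what a row does not reach is not made up. A row lasts 1/8 s, in which the tool goes at most 0.0625 m and 0.188 rad, less where a joint would pass 70% of its speed; a pose out of reach is approached as far as the arm can. The fingers move at their own pace and stop on an object; the grip force is fixed at half the most. Time passes only in rows, so rows that do not move let the fingers close. It prints the time, the measured TCP pose, the force, the opening and the grip force at its end.
- manip.state(): the state, without advancing time (a new reading comes with each control period).
- manip.grab_frame(name): name is "scene" or "top" or "wrist"; returns the picture (480x640x3 uint8, red, green, blue); there is no depth.
- manip.camera_params(name): a dict with "intrinsics" (3x3 intrinsics, pixels), "k1" (the pictures are not rectified: a ray, as slopes to the right and down, at radius r is drawn at 1 + k1 r^2 times it, then the intrinsics apply), "xyz" and "orientation" of the camera in the world. Camera axes: x right, y down, z forward; pixel columns grow to the right and rows downward; lengths in m; the calibration is good to about 2 mm. A picture is of the moment at which its call begins: read the wrist's pose just before it. camera_params takes no time and is no camera call; for the wrist camera it gives the pose at the moment of the call.
- manip.job_done(): hands the job in; it is judged then, once.
The state is a dict: "time": time; "joint_pos": joint angles; "joint_vel": joint speeds; "joint_efforts": joint torques, N m; "tool_pos": TCP position; "tool_rot": TCP orientation; "contact_force": force on the tool from outside, world axes, zero at the start; "ft_torque": the same for the moment, N m; "gripper_width": opening from 0.0 (shut) to 1.0 (fully open); "grasp_force": force on a finger pad.
Only numpy, scipy, OpenCV 4.12 (cv2) and the standard library are available. Lean on these libraries where they do the work, as an engineer would, in place of code of your own. Each camera call takes 0.05 s, during which the arm holds its last target. There are 200 camera calls.

## Working session

There is one attempt and no reset: what is moved stays moved. The work goes in short steps, Python scripts to look and compute and a shell command to move; the robot and the scene stay as the last step left them, time stands still between calls to the robot, and variables do not carry over. Pictures are saved under pics/ and viewed, at most 10 in all, crops included, and the job is handed in when it is done.

```bash
ls; mkdir -p pics; python3 - <<'E'
from plant import manip
import cv2
for n in("scene","top"):
    cv2.imwrite(f"pics/{n}0.png",manip.grab_frame(n)[:,:,::-1]);print(n,manip.camera_params(n))
print(manip.state())
E
```

```text
pics
plant.py
shift.py
scene {'intrinsics': array([[623.93480975,   0.        , 306.12000051],
       [  0.        , 623.93480975, 240.10625667],
       [  0.        ,   0.        ,   1.        ]]), 'k1': -0.15663864578074504, 'xyz': array([-0.5550951 ,  0.8077056 ,  0.97562186]), 'orientation': array([ 0.20515461, -0.39409685,  0.78183481, -0.43741696])}
top {'intrinsics': array([[460.66702397,   0.        , 321.38251651],
       [  0.        , 460.66702397, 238.79222615],
       [  0.        ,   0.        ,   1.        ]]), 'k1': -0.05828385856843283, 'xyz': array([ 0.42349463, -0.04159864,  1.31607637]), 'orientation': array([-0.02319754,  0.71355757, -0.69884   ,  0.04381926])}
{'time': 0.1, 'joint_pos': array([ 1.14301125e+00,  5.32773144e-02,  1.61416262e+00,  1.64911482e-05,
        1.47601096e+00, -1.19003022e-01]), 'joint_vel': array([-0.0001128 , -0.00134854, -0.00381926,  0.00064453,  0.00324413,
        0.00141145]), 'joint_efforts': array([ 3.79726782e-05, -3.94900632e+01, -3.71364534e+01, -8.62560250e-05,
        3.93938928e-03, -2.11935566e-05]), 'tool_pos': array([0.18967002, 0.59486448, 0.19699087]), 'tool_rot': array([-2.58766653e-04,  1.53779109e-01,  9.88104813e-01, -8.92397654e-04]), 'contact_force': array([ 0.62204152, -0.67961081,  0.34980598]), 'ft_torque': array([ 0.00376665, -0.01850709,  0.04993018]), 'grasp_force': 0.0, 'gripper_width': 1.0018376367012265}
```

View pics/scene0.png

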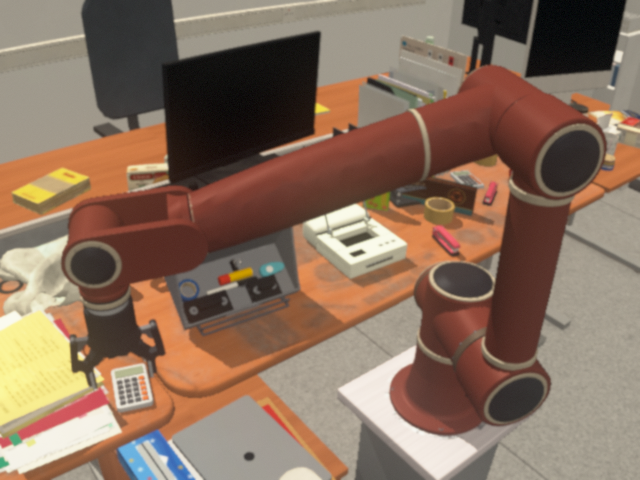

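View pics/top0.png

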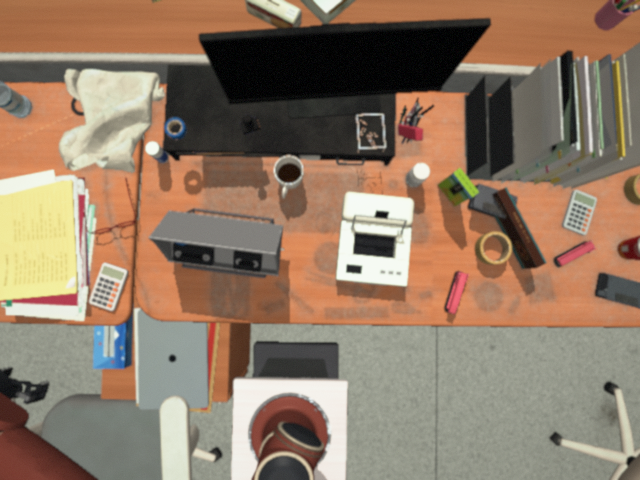

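The scene view shows the bin with two cartridges near (207,303) and (262,288), and the printer at (355,238). In the top view the bin is at about (220,245), the printer at (375,240), the mug at (289,172) and the stapler at (456,292). I'll enlarge both views.

```bash
python3 - <<'E'
import cv2,numpy as np
t=cv2.imread("pics/top0.png");s=cv2.imread("pics/scene0.png")
a=cv2.resize(t[185:300,145:425],None,fx=2.85,fy=2.6,interpolation=3)
cv2.imwrite("pics/c1.png",cv2.resize(t[190:300,150:290],None,fx=5,fy=5,interpolation=3))
cv2.imwrite("pics/c2.png",cv2.resize(t[185:295,325:425],None,fx=5,fy=5,interpolation=3))
b1=cv2.resize(s[225:335,165:305],(700,550),interpolation=3)
cv2.imwrite("pics/c3.png",b1)
cv2.imwrite("pics/c4.png",cv2.resize(s[195:285,295:415],None,fx=6,fy=6,interpolation=3))
# composite: two top crops
E
```

```text
(no output)
```

View pics/c1.png

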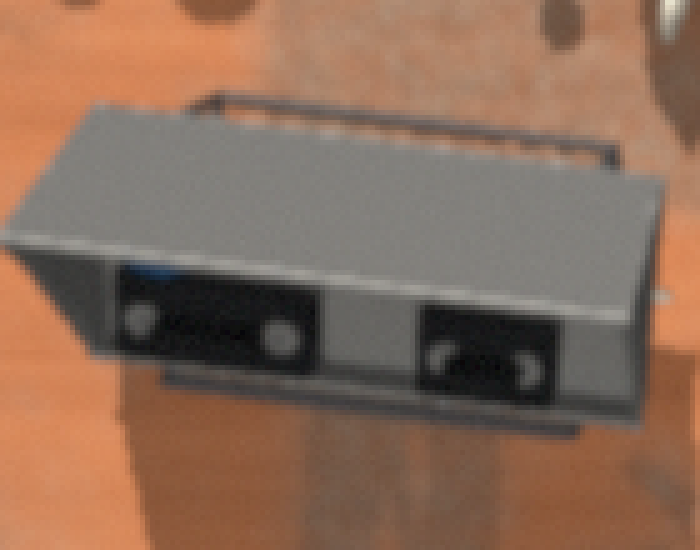

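View pics/c2.png

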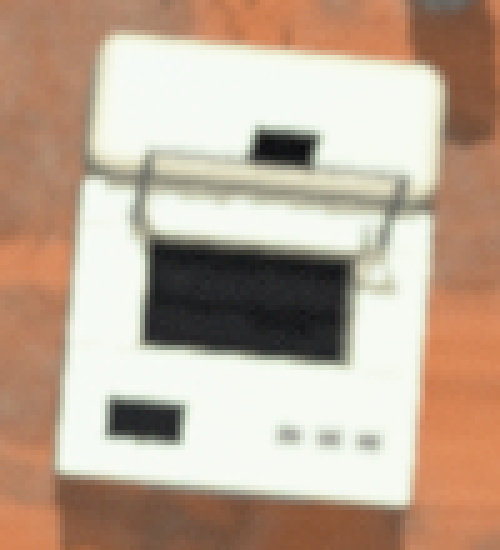

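View pics/c3.png

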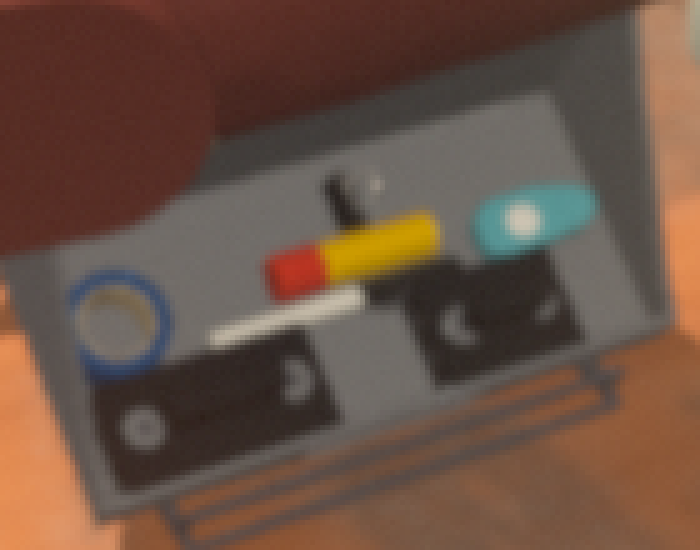

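Top crop: the left cartridge is the longer one. Its front edge runs (118,352)-(317,375), and the short one is at (415-557, 305-405). Bin lip corners are (95,355) and (640,425); back-top corners are (5,238) and (635,318). In the printer crop the bay rim corners are (152,240), (352,262), (345,362) and (143,342), and the bail cross wire runs (150,155)-(405,182) with its tab at (285,145). The scene crop shows the long cartridge at (95-340, 330-490), with the pen and roll behind it.

View pics/c4.png

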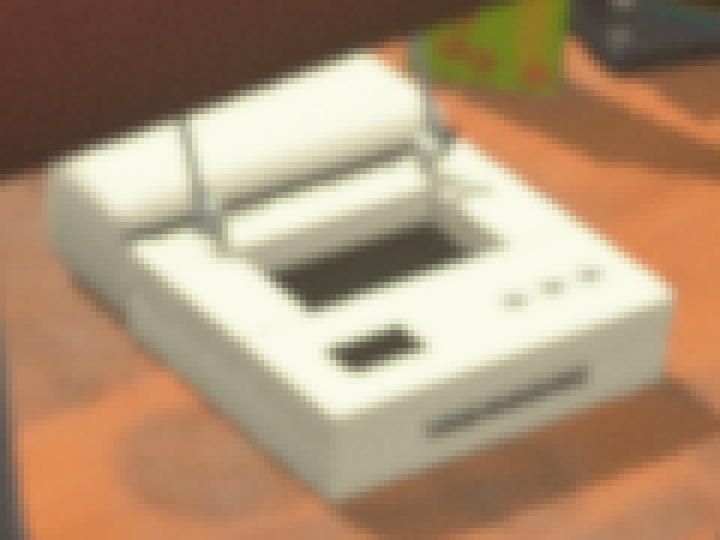

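```bash
cat > h.py <<'E'
import numpy as np, cv2
from scipy.spatial.transform import Rotation as R
from scipy.optimize import least_squares
def rot(q): return R.from_quat(np.r_[q[1:],q[0]])
def proj(c,P):
    p=rot(c["orientation"]).inv().apply(np.atleast_2d(P)-c["xyz"]); s=p[:,:2]/p[:,2:]
    s=s*(1+c["k1"]*(s**2).sum(1))[:,None]; K=c["intrinsics"]
    return s*[K[0,0],K[1,1]]+K[:2,2]
def ray(c,uv):
    K=c["intrinsics"];d=(np.atleast_2d(uv)-K[:2,2])/[K[0,0],K[1,1]];s=d.copy()
    for _ in range(20): s=d/(1+c["k1"]*(s**2).sum(1))[:,None]
    return rot(c["orientation"]).apply(np.c_[s,np.ones(len(s))])
def tri(obs):  # [(cam,uv)...] -> point
    A=0;b=0
    for c,uv in obs:
        d=ray(c,uv)[0];d/=np.linalg.norm(d);M=np.eye(3)-np.outer(d,d);A=A+M;b=b+M@c["xyz"]
    return np.linalg.solve(A,b)
TILT=np.deg2rad(35.5)
def binR(yaw): # columns x up slope,y left,z normal
    return R.from_euler('z',yaw)*R.from_euler('y',-TILT)
def crop(uv,x0,y0,f): return (np.array(uv,float)+.5)/f-.5+[x0,y0]
E
python3 - <<'E'
from h import *
from plant import manip
t=manip.camera_params("top");s=manip.camera_params("scene")
bl=np.array([[-73,153,22],[-73,-153,22],[73,153,140],[73,-153,140]])/1e3
bt=crop([[95,355],[640,425],[5,238],[635,318]],150,190,5)
bs=crop([[100,522],[668,325]],165,225,5)
f=lambda p:p[:3]+binR(p[3]).apply(bl)
r=least_squares(lambda p:np.r_[(proj(t,f(p))-bt).ravel(),(proj(s,f(p)[:2])-bs).ravel()],[.42,.2,.06,0])
p=r.x;print("bin",p,r.fun.round(1))
# cartridge: bin x=-.042, find y
cl=np.array([[-28,-55,26],[28,-55,26],[-28,55,26]])/1e3
ct=crop([[317,375],[118,352]],150,190,5);cs=crop([[340,420],[308,330]],165,225,5)
g=lambda q:p[:3]+binR(p[3]).apply(np.array([q[0],q[1],0])+R.from_euler('z',q[2]).apply(cl))
r=least_squares(lambda q:np.r_[(proj(t,g(q)[[0,2]])-ct).ravel(),(proj(s,g(q)[:2])-cs).ravel()],[-.042,.09,0])
print("cart",r.x,r.fun.round(1))
bay=np.array([[32,59,20],[32,-59,20],[-32,-59,20],[-32,59,20]])/1e3
bb=crop([[152,240],[352,262],[345,362],[143,342]],325,185,5)
k=lambda q:np.array([q[0],q[1],.034])+R.from_euler('z',q[2]).apply(bay)
r=least_squares(lambda q:(proj(t,k(q))-bb).ravel(),[.42,-.2,0]);print("bay",r.x,r.fun.round(1))
print("bay corners in c4",((proj(s,k(r.x))-[295,195]+.5)*6-.5).round())
E
```

```text
bin [ 0.53131259  0.18555769  0.05705031 -0.10568598] [ 0.   0.   0.2  0.1 -1.2 -1.  -0.8 -0.7  1.2 -0.1  1.2  0.7]
cart [-0.03829432  0.08298229 -0.01700947] [-0.4  0.8  0.  -0.2  1.1  1.2 -0.9 -1.8]
bay [ 0.5303405  -0.22364235 -0.07959982] [-0.9 -1.4  1.3 -1.4  0.8  1.5 -1.2  1.2]
bay corners in c4 [[229. 252.]
 [430. 187.]
 [513. 247.]
 [309. 316.]]
```
The bay walls are white; the dark is floor. So in the top picture black = floor at z=34 (some occluded by rim). Floor: fit residual shows bigger model than seen → floor at 34: residuals 1.3 at z54. c4: rim corners: back-left (230,252), front-right (513,243), back-right (435,190?) front-left (309,313). Matches predictions nicely! Great. But from top, bay is seen right of camera (-y by 0.18m, z diff 1.26): parallax 20mm/1.26*.18=2.9mm. Refit with floor + scene. Will use wrist view later.

The scene crop shows the bay rim corners at about (230,252), (435,190), (513,244) and (309,314), which agrees with the fit. Next I'll plan a wrist-camera view above the long cartridge, square to the bin floor.

```bash
cat >> h.py <<'E'
from scipy.linalg import logm, expm
def mat(p,r): M=np.eye(4);M[:3,:3]=r.as_matrix();M[:3,3]=p;return M
def now():
    from plant import manip
    s=manip.state();return mat(s["tool_pos"],rot(s["tool_rot"])),s
def row(T0,T1,n=None):
    D=np.linalg.inv(T0)@T1
    if n is None:
        n=int(np.ceil(max(np.linalg.norm(D[:3,3])/.055,np.linalg.norm(R.from_matrix(D[:3,:3]).as_rotvec())/.17,1)))
    A=expm(np.real(logm(D))/n)
    print(n,"rows of",np.r_[A[:3,3],R.from_matrix(A[:3,:3]).as_rotvec()].round(4).tolist())
def toolR(Rb): # tool x=b y, y=b x, z=-b z
    B=Rb.as_matrix();return R.from_matrix(np.c_[B[:,1],B[:,0],-B[:,2]])
E
cat > pose.py <<'E'
from h import *
bp=np.array([.5313,.1856,.0575]);Rb=binR(-.1057)
cart=bp+Rb.apply([-.041,.083,0])
E
python3 - <<'E'
from pose import *
from plant import manip
T,s=now();c=manip.camera_params("wrist")
print("cam in tool",rot(s["tool_rot"]).inv().apply(c["xyz"]-s["tool_pos"]),(rot(s["tool_rot"]).inv()*rot(c["orientation"])).as_matrix().round(2).tolist(), c["intrinsics"][0,0],c["k1"])
print(cart, s["joint_pos"])
H=mat(cart+Rb.apply([0,0,.16]),toolR(Rb));print(H.round(3));row(T,H)
E
```

```text
cam in tool [ 0.0759153   0.00090627 -0.17653667] [[-0.0, -0.96, -0.3], [1.0, -0.0, -0.0], [-0.0, -0.3, 0.96]] 372.88027992959644 0.007132472012207951
[0.50686432 0.27165834 0.03369118] [ 1.14301125e+00  5.32773144e-02  1.61416262e+00  1.64911482e-05
  1.47601096e+00 -1.19003022e-01]
[[ 0.106  0.81   0.577  0.414]
 [ 0.994 -0.086 -0.061  0.281]
 [ 0.     0.581 -0.814  0.164]
 [ 0.     0.     0.     1.   ]]
9 rows of [-0.0455, -0.0033, 0.0064, -0.0578, -0.0469, 0.1468]
```

```bash
R='[1,-0.0455,-0.0033,0.0064,-0.0578,-0.0469,0.1468]'; python3 shift.py '[[1,-0.0455,-0.0033,0.0064,-0.0578,-0.0469,0.1468],[1,-0.0455,-0.0033,0.0064,-0.0578,-0.0469,0.1468],[1,-0.0455,-0.0033,0.0064,-0.0578,-0.0469,0.1468],[1,-0.0455,-0.0033,0.0064,-0.0578,-0.0469,0.1468],[1,-0.0455,-0.0033,0.0064,-0.0578,-0.0469,0.1468]]'; python3 shift.py '[[1,-0.0455,-0.0033,0.0064,-0.0578,-0.0469,0.1468],[1,-0.0455,-0.0033,0.0064,-0.0578,-0.0469,0.1468],[1,-0.0455,-0.0033,0.0064,-0.0578,-0.0469,0.1468],[1,-0.0455,-0.0033,0.0064,-0.0578,-0.0469,0.1468],[1,0,0,0,0,0,0]]'
python3 - <<'E'
from pose import *
H=mat(cart+Rb.apply([0,0,.16]),toolR(Rb));T,s=now();row(T,H);print(T.round(3),s["joint_pos"])
E
```

```text
time: 0.72
tool_pos: [0.368, 0.4555, 0.1787]
tool_rot: [0.135, 0.496, 0.849, 0.122]
contact_force: [0.4, -0.2, 0.2]
gripper_width: 1.003
grasp_force: 0.0
time: 1.35
tool_pos: [0.4135, 0.2797, 0.1622]
tool_rot: [0.226, 0.709, 0.637, 0.203]
contact_force: [0.4, 0.6, -0.5]
gripper_width: 0.997
grasp_force: 0.0
1 rows of [0.0019, 0.0016, -0.001, -0.0021, 0.0021, -0.0009]
[[ 0.107  0.811  0.576  0.414]
 [ 0.994 -0.087 -0.063  0.28 ]
 [-0.001  0.579 -0.815  0.162]
 [ 0.     0.     0.     1.   ]] [ 0.71171545 -0.52952997  2.25553497 -0.51742052  1.02874733  1.00270189]
```

Good. Now a wrist picture.

```bash
cat > snap.py <<'E'
import sys,pickle,cv2
from plant import manip
n=sys.argv[1];c=manip.camera_params("wrist");im=manip.grab_frame("wrist")[:,:,::-1]
cv2.imwrite(f"pics/{n}.png",im);pickle.dump(c,open(f"pics/{n}.pkl","wb"))
E
python3 snap.py w1
```

```text
(no output)
```

View pics/w1.png

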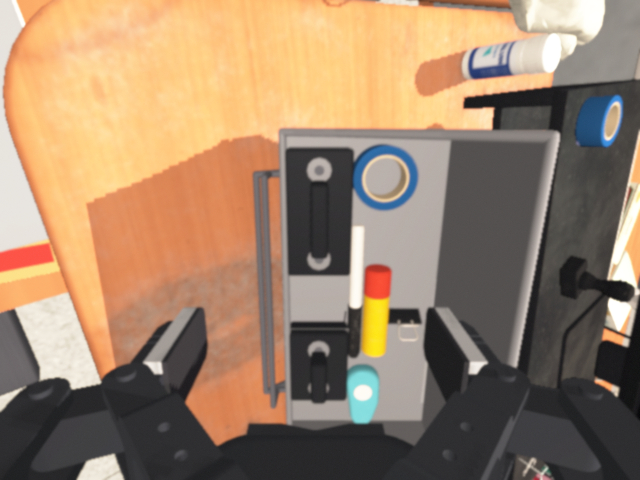

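The wrist view shows the long cartridge with body edges x≈288-353 and y≈148-275, and its bar centred at about (319,218). The roll and pen sit just upslope of it. I'll get the edges at sub-pixel accuracy with code and take a second, shifted view for height. The second view moves 60 mm along −x and 40 mm closer.

```bash
python3 shift.py '[[0.5,-0.03,0,0.02,0,0,0],[0.5,-0.03,0,0.02,0,0,0],[0.5,0,0,0,0,0,0],[0.5,0,0,0,0,0,0]]'; python3 snap.py w2
cat > seg.py <<'E'
from pose import *
import pickle
def load(n): return cv2.imread(f"pics/{n}.png",0),pickle.load(open(f"pics/{n}.pkl","rb"))
if __name__=="__main__":
    for n in("w1","w2"):
        g,c=load(n);p=proj(c,cart+Rb.apply([[0,0,.05],[0,.045,.026],[0,-.045,.026]]));print(n,p.round(1))
        for (u,v) in p[1:]:   # horizontal profile across body near each end
            v=int(round(v));u=int(round(u));print(v,u-45,g[v-1:v+2,u-45:u+46].mean(0).round().astype(int).tolist())
        v0,v1=int(p[1,1])-30,int(p[2,1])+30;u=int(p[0,0])+20
        print("col",u,v0,g[v0:v1,u-1:u+2].mean(1).round().astype(int).tolist())
E
python3 seg.py
```

```text
time: 1.9
tool_pos: [0.4326, 0.2211, 0.134]
tool_rot: [0.226, 0.708, 0.637, 0.206]
contact_force: [0.1, 0.3, 0.3]
gripper_width: 0.5
grasp_force: 0.0
w1 [[317.1 223.7]
 [317.  162.8]
 [317.  265.9]]
163 272 [146, 145, 146, 146, 147, 145, 143, 141, 148, 159, 168, 163, 143, 109, 72, 54, 53, 55, 55, 56, 55, 55, 55, 55, 56, 55, 55, 56, 56, 55, 55, 55, 56, 55, 58, 74, 103, 136, 161, 174, 180, 182, 183, 183, 182, 180, 180, 179, 179, 180, 182, 182, 182, 181, 178, 169, 153, 128, 99, 72, 59, 56, 54, 55, 54, 57, 55, 56, 56, 55, 57, 56, 56, 56, 56, 55, 56, 55, 53, 49, 48, 50, 54, 55, 60, 70, 83, 91, 94, 94, 95]
266 272 [119, 126, 129, 132, 134, 137, 138, 139, 138, 139, 141, 150, 158, 160, 148, 120, 81, 53, 46, 45, 44, 46, 45, 46, 46, 45, 45, 46, 46, 46, 46, 46, 45, 46, 47, 51, 64, 85, 109, 132, 149, 159, 163, 166, 166, 166, 166, 166, 167, 166, 166, 164, 159, 150, 134, 111, 85, 63, 50, 47, 47, 47, 45, 47, 47, 47, 48, 47, 47, 46, 46, 47, 47, 46, 46, 46, 52, 87, 146, 202, 231, 242, 247, 249, 250, 250, 249, 248, 244, 235, 218]
col 337 132 [141, 141, 137, 134, 140, 156, 173, 181, 182, 182, 183, 183,
[... 1598 characters left out ...]
8, 68, 67, 68, 67, 68, 68, 67, 68, 67, 67, 67, 66, 65, 66, 66, 67, 67, 68, 68, 68, 67, 66, 66, 66, 66, 66, 64, 65, 64, 65, 64, 65, 65, 65, 64, 65, 65, 65, 65, 65, 64, 64, 62, 62, 63, 62, 63, 63, 63, 63, 63, 63, 63, 63, 62, 61, 61, 61, 61, 61, 61, 61, 61, 61, 60, 61, 61, 60, 60, 60, 59, 59, 59, 59, 59, 59, 58, 60, 59, 59, 58, 58, 58, 58, 58, 58, 58, 58, 57, 57, 57, 56, 58, 57, 56, 56, 56, 55, 56, 56, 55, 56, 55, 56, 55, 55, 54, 54, 54, 54, 54, 54, 54, 54, 54, 54, 54, 53, 54, 53, 52, 53, 52, 53, 52, 52, 52, 52, 53, 52, 52, 51, 51, 51, 51, 51, 51, 50, 50, 50, 50, 50, 50, 49, 49, 50, 48, 49, 48, 48, 51, 78, 124, 163, 182, 187, 188, 187, 188, 187, 186, 186, 186, 187, 186, 186, 186, 186, 187, 187]
```

View pics/w2.png

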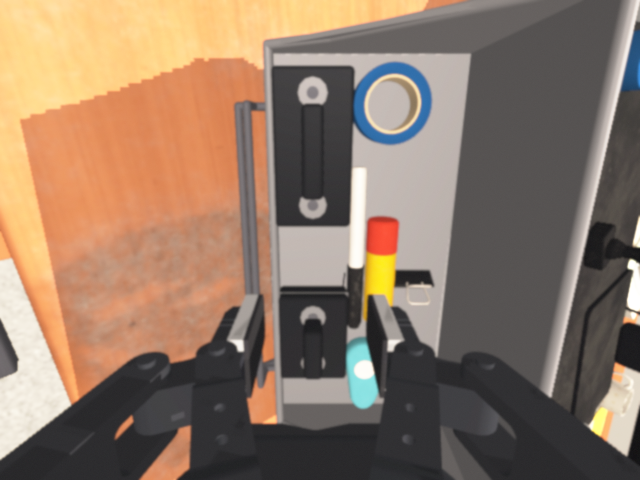

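The second view shows the long cartridge at (272-353, 66-225), its bar between x≈303 and 323, and the fingers at 0.5 opening. I'll fit its full position, including height, from the two views.

```bash
python3 - <<'E'
from seg import *
L=np.array([[-28,-55,26],[28,-55,26],[-28,55,26],[28,55,26]])/1e3
o={"w1":[[287.8,275],[349.1,275],[285.2,149.5],[351,149.5]],"w2":[[276.1,225.4],[349.2,225.4],[271.1,68.5],[351.5,68.5]]}
f=lambda q:bp+Rb.apply(q[:3]+R.from_euler('z',q[3]).apply(L))
C={n:load(n)[1] for n in o}
r=least_squares(lambda q:np.concatenate([(proj(C[n],f(q))-o[n]).ravel() for n in o]),[-.041,.083,0,0],loss="soft_l1")
q=r.x;print("cart in bin",q.round(4));print((proj(C["w1"],f(q))-o["w1"]).round(1).tolist(),(proj(C["w2"],f(q))-o["w2"]).round(1).tolist())
cw=bp+Rb.apply(q[:3]);print("world",cw)
Rc=Rb*R.from_euler('z',q[3])
T,s=now()
row(T,mat(cw+Rc.apply([0,0,.10]),toolR(Rc)))
open("pose.py","a").write(f"\ncart=np.array({cw.tolist()});Rc=Rb*R.from_euler('z',{q[3]})\n")
E
```

```text
cart in bin [-0.04    0.0832 -0.0044  0.0026]
[[-0.5, -0.7], [-0.0, -0.8], [-1.4, 0.2], [1.2, -0.1]] [[0.0, 0.4], [0.0, 0.1], [-0.7, 0.4], [1.5, 0.0]]
world [0.51021373 0.27150757 0.03067604]
2 rows of [0.029, -0.0008, 0.0131, 0.001, -0.0015, -0.0015]
```

```bash
python3 shift.py '[[0.36,0.029,-0.0008,0.0131,0.001,-0.0015,-0.0015],[0.36,0.029,-0.0008,0.0131,0.001,-0.0015,-0.0015],[0.36,0,0,0.03,0,0,0],[0.36,0,0,0.01,0,0,0],[0.36,0,0,0,0,0,0]]'
python3 - <<'E'
from pose import *
T,s=now();print(Rc.inv().apply(s["tool_pos"]-cart));row(T,mat(cart+Rc.apply([0,0,.045]),toolR(Rc)));print(s["contact_force"])
E
python3 snap.py w3
python3 - <<'E'
import cv2;im=cv2.imread("pics/w3.png");cv2.imwrite("pics/w3c.png",cv2.resize(im[180:480,180:480],(600,600)))
E
```

```text
time: 2.58
tool_pos: [0.4747, 0.274, 0.0775]
tool_rot: [0.227, 0.708, 0.638, 0.202]
contact_force: [-0.7, 0.2, 0.1]
gripper_width: 0.361
grasp_force: 0.0
[-0.00181115 -0.00130241  0.0587783 ]
1 rows of [0.0013, 0.0018, 0.0138, -0.0022, 0.0023, 0.0002]
[-0.68104113  0.21798958  0.10329322]
```

View pics/w3c.png

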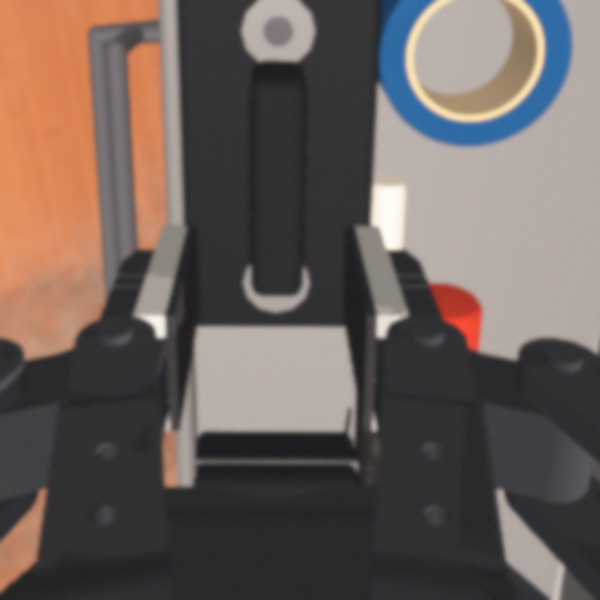

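The crop shows the fingers straddling the bar, with the bar at x≈250-303 and the finger gap at 190-350. The bar is about 2 mm upslope of the gap's centre, which agrees with the fit. I'll descend in small steps and watch the force.

```bash
python3 shift.py '[[0.36,0.0013,0.0018,0.010,0,0.0023,0],[0.36,0,0,0.006,0,0,0],[0.36,0,0,0,0,0,0]]'; python3 shift.py '[[0.36,0,0,0.004,0,0,0],[0.36,0,0,0,0,0,0]]'
python3 - <<'E'
from pose import *
T,s=now();print(Rc.inv().apply(s["tool_pos"]-cart),Rc.inv().apply(s["contact_force"]))
E
```

```text
time: 3.0
tool_pos: [0.4856, 0.2734, 0.0653]
tool_rot: [0.226, 0.708, 0.638, 0.203]
contact_force: [0.7, -0.5, -0.3]
gripper_width: 0.361
grasp_force: 0.0
time: 3.25
tool_pos: [0.4879, 0.2734, 0.0623]
tool_rot: [0.226, 0.708, 0.638, 0.203]
contact_force: [-0.1, -1.1, 0.7]
gripper_width: 0.359
grasp_force: 0.0
[ 0.00012921 -0.00044286  0.03870318] [ 0.46798932 -1.1243614   0.55696771]
```

```bash
python3 shift.py '[[0.36,0,0,0.003,0,0,0],[0.36,0,0,0,0,0,0]]'; python3 shift.py '[[0.36,0,0,0.002,0,0,0],[0.36,0,0,0,0,0,0]]';python3 shift.py '[[0.2,0,0,0,0,0,0],[0.0,0,0,0,0,0,0],[0.0,0,0,0,0,0,0],[0,0,0,0,0,0,0]]'
```

```text
time: 3.5
tool_pos: [0.4897, 0.2733, 0.0598]
tool_rot: [0.226, 0.708, 0.638, 0.203]
contact_force: [1.3, -0.2, -0.3]
gripper_width: 0.364
grasp_force: 0.0
time: 3.75
tool_pos: [0.4908, 0.2732, 0.0583]
tool_rot: [0.226, 0.708, 0.638, 0.203]
contact_force: [0.8, -0.1, 0.6]
gripper_width: 0.361
grasp_force: 0.0
time: 4.25
tool_pos: [0.4909, 0.2733, 0.0585]
tool_rot: [0.226, 0.708, 0.638, 0.203]
contact_force: [-0.3, -0.1, 0.3]
gripper_width: -0.002
grasp_force: 0.0
```

The fingers closed on nothing, without any contact. I'll compare predicted and seen edges in w3 and in a new frame numerically.

```bash
python3 snap.py w4; python3 - <<'E'
from seg import *
L=np.array([[-28,-55,26],[28,-55,26],[-28,55,26],[28,55,26],[-7,-30,50],[7,-30,50],[-7,30,50],[7,30,50]])/1e3
for n in("w3","w4"):
    g,c=load(n);print(n,proj(c,cart+Rc.apply(L)).round(0).tolist())
    T,s=now()
    print("tcp px",proj(c,c["xyz"]+rot(c["orientation"]).apply(np.array([[0,-0,-0.96],[1,0,0],[0,-.3,.96]]).T@np.array([-.0759,-.0009,.1765]))))
    for v in range(100,400,25): print(v,g[v,230:420:5].tolist())
E
```

```text
w3 [[274.0, 338.0], [361.0, 338.0], [267.0, 163.0], [369.0, 163.0], [305.0, 323.0], [330.0, 323.0], [304.0, 218.0], [332.0, 218.0]]
tcp px [[313.70555866 159.4206132 ]]
100 [210, 217, 215, 213, 212, 214, 210, 213, 222, 217, 214, 222, 218, 217, 218, 216, 220, 215, 217, 220, 216, 218, 217, 219, 216, 216, 216, 221, 213, 210, 210, 207, 203, 208, 213, 214, 215, 213]
125 [216, 214, 217, 213, 214, 212, 210, 220, 215, 221, 222, 224, 223, 224, 224, 218, 218, 219, 221, 221, 219, 221, 219, 219, 217, 213, 213, 218, 212, 211, 211, 212, 203, 206, 213, 214, 212, 210]
150 [158, 153, 155, 156, 153, 188, 156, 166, 119, 187, 187, 187, 187, 186, 185, 185, 185, 185, 185, 184, 183, 183, 182, 184, 182, 182, 181, 181, 179, 176, 175, 173, 166, 161, 157, 152, 145, 137]
175 [153, 156, 149, 154, 152, 150, 146, 171, 50, 55, 53, 54, 53, 52, 54, 54, 54, 58, 64, 53, 54, 53, 53, 54, 54, 54, 54, 54, 88, 60, 56, 91, 99, 96, 96, 143, 219, 227]
200 [113, 98, 81, 69, 86, 111, 129, 172, 57, 53, 51, 53, 53, 54, 70, 178, 178, 126, 121, 162, 180, 156, 52, 54, 53, 53, 55, 51, 66, 94, 93, 223, 180, 180, 180, 178, 178, 178]
225
[... 2798 characters left out ...]
75, 173, 173, 173]
300 [110, 124, 158, 152, 143, 156, 147, 46, 48, 48, 48, 47, 48, 48, 131, 132, 121, 35, 118, 132, 132, 49, 47, 50, 49, 49, 48, 54, 241, 251, 249, 218, 174, 175, 174, 173, 173, 172]
325 [115, 91, 143, 149, 146, 147, 160, 45, 50, 47, 41, 42, 41, 75, 133, 134, 105, 35, 99, 132, 133, 81, 40, 41, 40, 49, 47, 109, 246, 251, 247, 181, 174, 173, 173, 173, 172, 173]
350 [41, 41, 73, 133, 135, 137, 164, 50, 41, 40, 40, 55, 60, 44, 40, 40, 56, 67, 58, 41, 41, 43, 60, 57, 40, 40, 40, 180, 248, 250, 241, 168, 58, 41, 41, 40, 42, 56]
375 [61, 50, 50, 41, 40, 40, 42, 45, 47, 46, 47, 46, 43, 40, 39, 41, 52, 67, 53, 40, 46, 46, 46, 46, 43, 41, 40, 39, 40, 39, 40, 39, 49, 50, 52, 48, 39, 40]
```

The numbers show the body where predicted. But the visible finger ends, by their spacing in the picture, are well short of the bar (roughly 30-40 mm short of the nominal TCP). So I'll open and keep descending, guided by force.

```bash
python3 shift.py '[[0.36,0,0,0,0,0,0],[0.36,0,0,0,0,0,0],[0.36,0,0,0.003,0,0,0],[0.36,0,0,0,0,0,0]]'; python3 shift.py '[[0.36,0,0,0.003,0,0,0],[0.36,0,0,0,0,0,0]]'; python3 shift.py '[[0.36,0,0,0.003,0,0,0],[0.36,0,0,0,0,0,0]]';python3 snap.py w5; python3 - <<'E'
from seg import *
T,s=now();print(Rc.inv().apply(s["tool_pos"]-cart))
for n in("w1","w2","w3","w4","w5"):
    g,c=load(n);print(n,g[200:420:5,316].tolist())
    m=rot(s["tool_rot"])
c=load("w5")[1];m=rot(s["tool_rot"])
# predicted tip inner corners (opening .36 -> half 15.3mm, tool x +11/-11), at z=0 and z=-.02,-.04
for z in(0,-.02,-.04): print(z,proj(c,s["tool_pos"]+m.apply([[.011,-.0153,z],[.011,.0153,z]])).round().tolist())
g=load("w5")[0]
for v in range(230,350,10): print(v,g[v,250:390:4].tolist())
E
```

```text
time: 4.8
tool_pos: [0.4925, 0.2729, 0.0556]
tool_rot: [0.226, 0.708, 0.638, 0.203]
contact_force: [-0.7, 0.5, 0.9]
gripper_width: 0.36
grasp_force: 0.0
time: 5.05
tool_pos: [0.4943, 0.2728, 0.0532]
tool_rot: [0.226, 0.708, 0.638, 0.203]
contact_force: [-0.2, -0.1, 0.6]
gripper_width: 0.361
grasp_force: 0.0
time: 5.3
tool_pos: [0.496, 0.2726, 0.0508]
tool_rot: [0.226, 0.708, 0.638, 0.203]
contact_force: [0.5, -0.5, 0.3]
gripper_width: 0.361
grasp_force: 0.0
[ 0.00017818 -0.00034315  0.02475746]
w1 [50, 50, 49, 48, 49, 46, 47, 47, 47, 45, 45, 45, 115, 166, 85, 115, 178, 177, 176, 176, 175, 175, 175, 174, 151, 29, 46, 40, 76, 164, 105, 26, 29, 38, 44, 45, 45, 46, 45, 45, 47, 161, 165, 166]
w2 [134, 125, 167, 176, 50, 78, 188, 186, 186, 187, 186, 187, 186, 185, 184, 185, 182, 141, 37, 35, 46, 62, 172, 135, 34, 32, 32, 44, 47, 47, 47, 49, 47, 49, 48, 50, 160, 174, 171, 171, 171, 101, 99, 99]
w3 [122, 178, 110, 29, 36, 48, 48, 49, 47, 49, 49, 47, 49, 49, 47, 46, 47, 48, 47, 46, 48, 48, 46, 46, 46, 48, 170, 139, 47, 178, 179, 179, 178, 179, 177, 178, 178, 177, 176, 136, 30, 29, 86, 30]
w4 
[... 1609 characters left out ...]
, 48, 47, 47, 47, 49, 44, 36, 50, 51, 50, 52, 50, 32, 70, 137, 136, 145, 243, 248, 247, 243]
310 [41, 64, 137, 136, 137, 60, 33, 36, 48, 50, 49, 48, 39, 43, 48, 46, 47, 47, 48, 46, 39, 51, 51, 50, 49, 50, 31, 35, 117, 136, 136, 125, 44, 42, 54]
320 [51, 135, 137, 137, 107, 36, 32, 34, 50, 49, 50, 49, 38, 42, 46, 47, 47, 48, 49, 43, 39, 51, 50, 50, 51, 48, 33, 32, 45, 135, 137, 137, 110, 44, 43]
330 [129, 137, 136, 133, 41, 33, 31, 35, 49, 49, 50, 48, 37, 42, 47, 48, 47, 47, 48, 42, 37, 50, 51, 50, 50, 47, 31, 32, 35, 82, 137, 136, 136, 86, 41]
340 [77, 184, 227, 179, 65, 32, 33, 38, 48, 48, 48, 50, 37, 42, 48, 48, 47, 48, 50, 42, 39, 47, 49, 50, 49, 49, 32, 31, 39, 76, 228, 223, 129, 53, 41]
```

The finger corners at v≈297, u≈274/354 match a tip 40 mm behind the nominal TCP exactly, and the bar is centred between them. So I have about 35 mm more to descend.

```bash
python3 shift.py '[[0.36,0,0,0.01,0,0,0],[0.36,0,0,0.01,0,0,0],[0.36,0,0,0,0,0,0]]'; python3 shift.py '[[0.36,0,0,0.004,0,0,0],[0.36,0,0,0,0,0,0]]'; python3 shift.py '[[0.36,0,0,0.003,0,0,0],[0.36,0,0,0,0,0,0]]';python3 snap.py w6; python3 - <<'E'
from seg import *
T,s=now();print(Rc.inv().apply(s["tool_pos"]-cart))
c=load("w6")[1];m=rot(s["tool_rot"])
g=load("w6")[0]
for v in range(270,350,10): print(v,g[v,250:390:4].tolist())
E
```

```text
time: 5.72
tool_pos: [0.5073, 0.2708, 0.0333]
tool_rot: [0.226, 0.708, 0.638, 0.202]
contact_force: [-0.4, 0.7, 0.7]
gripper_width: 0.359
grasp_force: 0.0
time: 5.98
tool_pos: [0.51, 0.2714, 0.0318]
tool_rot: [0.226, 0.708, 0.638, 0.203]
contact_force: [-1.6, -0.3, 3.3]
gripper_width: 0.355
grasp_force: 1.5
time: 6.22
tool_pos: [0.5102, 0.2713, 0.0316]
tool_rot: [0.227, 0.708, 0.637, 0.202]
contact_force: [-42.1, -5.7, 37.0]
gripper_width: 0.361
grasp_force: 27.0
[ 0.00051886 -0.00026908  0.00072454]
270 [46, 48, 49, 50, 48, 50, 48, 51, 50, 51, 50, 35, 43, 44, 44, 43, 44, 43, 44, 42, 39, 49, 50, 50, 51, 50, 51, 51, 51, 50, 51, 51, 47, 172, 177]
280 [45, 50, 50, 49, 49, 48, 48, 48, 49, 49, 49, 36, 44, 47, 47, 47, 47, 46, 48, 44, 38, 46, 51, 51, 50, 50, 50, 50, 51, 51, 51, 50, 55, 178, 178]
290 [46, 49, 49, 50, 50, 50, 49, 49, 49, 49, 49, 37, 43, 46, 48, 47, 47, 47, 48, 44, 38, 50, 49, 50, 50, 50, 50, 52, 52, 52, 52, 50, 77, 178, 178]
300 [54, 48, 93, 136, 137, 128, 38, 41, 50, 50, 48, 35, 44, 48, 45, 47, 47, 46, 47, 45, 38, 45, 50, 51, 51, 50, 34, 68, 137, 136, 133, 51, 97, 179, 177]
310 [42, 67, 136, 137, 136, 60, 33, 37, 48, 49, 50, 37, 43, 47, 46, 46, 46, 48, 47, 45, 36, 48, 50, 51, 49, 50, 30, 35, 113, 137, 137, 124, 44, 40, 49]
320 [51, 135, 137, 137, 106, 35, 32, 35, 50, 50, 48, 37, 43, 46, 48, 47, 47, 47, 48, 44, 39, 49, 50, 52, 52, 48, 31, 32, 44, 135, 137, 136, 109, 42, 43]
330 [129, 137, 137, 132, 41, 32, 31, 34, 49, 49, 49, 36, 42, 46, 45, 48, 47, 47, 48, 44, 37, 46, 50, 50, 51, 47, 33, 32, 35, 83, 137, 136, 137, 88, 42]
340 [78, 185, 226, 177, 64, 33, 31, 38, 49, 49, 48, 40, 42, 46, 48, 46, 47, 47, 49, 44, 37, 49, 49, 50, 51, 47, 30, 31, 39, 75, 227, 222, 129, 53, 40]
```

Contact: the tips are on the body's top. I'll back off 8 mm and grip.

```bash
python3 shift.py '[[0.36,0,0,-0.008,0,0,0],[0.36,0,0,0,0,0,0]]'; python3 shift.py '[[0,0,0,0,0,0,0],[0,0,0,0,0,0,0],[0,0,0,0,0,0,0],[0,0,0,0,0,0,0]]'
python3 - <<'E'
from pose import *
T,s=now();print(Rc.inv().apply(s["tool_pos"]-cart),Rc.inv().apply(s["contact_force"]))
E
```

```text
time: 6.52
tool_pos: [0.5073, 0.2721, 0.0364]
tool_rot: [0.226, 0.707, 0.638, 0.204]
contact_force: [-0.5, -0.2, -0.4]
gripper_width: 0.361
grasp_force: 0.0
time: 7.02
tool_pos: [0.5069, 0.2714, 0.0353]
tool_rot: [0.226, 0.708, 0.638, 0.203]
contact_force: [-3.1, -0.6, 1.7]
gripper_width: 0.148
grasp_force: 58.4
[ 7.53074644e-05 -4.11544922e-04  5.68475772e-03] [-1.42284735 -0.8933672   3.15884877]
```

Gripped (the width reading matches the bar). I'll refine the bay pose from both fixed views, then lift along the bin's normal.

```bash
python3 - <<'E'
from pose import *
from plant import manip
t=manip.camera_params("top");s=manip.camera_params("scene")
def W(q,P): return np.array([q[0],q[1],q[3]])+R.from_euler('z',q[2]).apply(np.array(P)/1e3)
rim=[[32,59,20],[32,-59,20],[-32,-59,20],[-32,59,20]];fl=[[a,b,0] for a,b,_ in rim]
bb=crop([[152,240],[352,262],[345,362],[143,342]],325,185,5)
bs=crop([[230,252],[435,190],[513,244],[309,314]],295,195,6)
wid=crop([[58,472],[410,505]],325,185,5)
def res(q,full=1):
    r=proj(t,W(q,rim));f=proj(t,W(q,fl))
    u=np.array([r[0,0],f[1,0],f[2,0],r[3,0]]);v=np.array([f[0,1],f[1,1],r[2,1],r[3,1]])
    e=proj(t,W(q,[[q[4]*1e3,98,20],[q[4]*1e3,-98,20]]))
    return np.r_[u-bb[:,0],v-bb[:,1],(proj(s,W(q,rim))-bs).ravel(),(e-wid).ravel()]
r=least_squares(res,[.53,-.22,-.08,.034,-.09]);print(r.x.round(4),r.fun.round(1))
r2=least_squares(lambda q:res(np.r_[q[:3],.034,q[3]]),[.53,-.22,-.08,-.09]);print(r2.x.round(4))
E
python3 shift.py '[[0,0,0,-0.02,0,0,0],[0,0,0,-0.05,0,0,0],[0,0,0,-0.055,0,0,0],[0,0,0,-0.055,0,0,0],[0,0,0,0,0,0,0]]'
```

```text
[ 0.5316 -0.2257 -0.0803  0.0327 -0.1048] [-0.2  0.6  0.1 -0.5 -1.  -1.1  1.1  0.8  0.1 -0.  -0.6 -0.6  0.1  0.5
  0.3  0.3 -0.1 -0.2  0.2  0.2]
[ 0.5312 -0.2253 -0.0797 -0.1044]
time: 7.65
tool_pos: [0.4039, 0.2847, 0.1878]
tool_rot: [0.226, 0.707, 0.637, 0.208]
contact_force: [0.1, -1.5, -1.6]
gripper_width: 0.148
grasp_force: 60.0
```

```bash
cat >> pose.py <<'E'
bay=np.array([.5314,-.2255,.034]);yaw=-.080
Rp=R.from_euler('z',yaw);Rv=toolR(Rp)
E
python3 - <<'E'
from pose import *
T,s=now();V=mat([.42,-.2,.23],Rv);row(T,V,11)
D=np.linalg.inv(T)@V;l=np.real(logm(D))
for k in (.25,.5,.75): print((T@expm(l*k))[:3,3].round(3))
row(V,mat(bay+[0,0,.126],Rv))
E
```

```text
11 rows of [-0.0437, 0.0066, -0.0019, 0.0568, 0.0001, -0.0021]
[0.404 0.164 0.201]
[0.407 0.043 0.213]
[ 0.413 -0.079  0.223]
3 rows of [-0.0055, 0.0377, 0.0233, 0.0, 0.0, -0.0]
```

```bash
python3 shift.py '[[0,-0.0437,0.0066,-0.0019,0.0568,0.0001,-0.0021],[0,-0.0437,0.0066,-0.0019,0.0568,0.0001,-0.0021],[0,-0.0437,0.0066,-0.0019,0.0568,0.0001,-0.0021],[0,-0.0437,0.0066,-0.0019,0.0568,0.0001,-0.0021],[0,-0.0437,0.0066,-0.0019,0.0568,0.0001,-0.0021]]'; python3 shift.py '[[0,-0.0437,0.0066,-0.0019,0.0568,0.0001,-0.0021],[0,-0.0437,0.0066,-0.0019,0.0568,0.0001,-0.0021],[0,-0.0437,0.0066,-0.0019,0.0568,0.0001,-0.0021],[0,-0.0437,0.0066,-0.0019,0.0568,0.0001,-0.0021],[0,-0.0437,0.0066,-0.0019,0.0568,0.0001,-0.0021]]'; python3 shift.py '[[0,-0.0437,0.0066,-0.0019,0.0568,0.0001,-0.0021],[0,0,0,0,0,0,0],[0,0,0,0,0,0,0]]'
python3 snap.py w7
python3 - <<'E'
from seg import *
from plant import manip
T,s=now();row(T,mat(bay+[0,0,.126],Rv));print(s["joint_pos"])
c=load("w7")[1]
rim=np.array([[32,59,20],[32,-59,20],[-32,-59,20],[-32,59,20]])/1e3
print(proj(c,bay+Rp.apply(rim)).round(),proj(c,bay+Rp.apply(rim*[1,1,0])).round())
E
```

```text
time: 8.28
tool_pos: [0.405, 0.0609, 0.2055]
tool_rot: [0.124, 0.729, 0.664, 0.109]
contact_force: [0.2, -0.3, -1.4]
gripper_width: 0.145
grasp_force: 59.9
time: 8.9
tool_pos: [0.4151, -0.1596, 0.223]
tool_rot: [0.019, 0.737, 0.676, 0.013]
contact_force: [-0.0, 0.8, -1.1]
gripper_width: 0.153
grasp_force: 59.9
time: 9.28
tool_pos: [0.418, -0.2013, 0.2256]
tool_rot: [-0.002, 0.736, 0.677, -0.005]
contact_force: [-0.7, 1.0, -1.9]
gripper_width: 0.148
grasp_force: 59.8
3 rows of [-0.005, 0.0384, 0.0218, -0.0028, 0.0018, -0.0006]
[-0.60251505 -0.3588526   1.93416867 -0.00889571  1.57074644 -0.52077681]
[[478. 161.]
 [463. 280.]
 [399. 280.]
 [408. 161.]] [[470. 159.]
 [456. 273.]
 [395. 273.]
 [403. 159.]]
```

```bash
python3 - <<'E'
from seg import *
g,c=load("w7")
for v in (180,220,260): print(v,g[v-1:v+2,385:495].mean(0).astype(int).tolist())
for u in (420,450): print(u,g[145:300,u-1:u+2].mean(1).astype(int).tolist())
E
```

```text
180 [233, 237, 238, 238, 238, 238, 238, 238, 238, 238, 238, 238, 238, 238, 238, 238, 238, 237, 233, 217, 167, 100, 48, 34, 33, 33, 32, 33, 33, 33, 33, 33, 33, 33, 32, 33, 33, 32, 32, 31, 30, 27, 24, 21, 19, 21, 20, 19, 21, 27, 30, 34, 33, 34, 33, 33, 34, 33, 33, 32, 34, 34, 33, 34, 33, 32, 31, 26, 21, 19, 19, 19, 20, 19, 19, 19, 20, 19, 21, 33, 64, 98, 117, 117, 115, 115, 115, 116, 118, 128, 152, 182, 213, 229, 236, 238, 238, 238, 238, 238, 238, 238, 238, 238, 238, 238, 238, 238, 238, 238]
220 [236, 237, 237, 237, 237, 237, 237, 237, 237, 237, 237, 237, 237, 237, 236, 236, 227, 192, 120, 55, 33, 31, 31, 31, 31, 31, 31, 31, 30, 31, 31, 29, 29, 26, 23, 23, 21, 21, 20, 20, 17, 17, 19, 18, 18, 21, 25, 29, 31, 32, 31, 31, 31, 32, 32, 30, 30, 32, 31, 31, 31, 27, 22, 19, 19, 18, 19, 18, 19, 19, 19, 20, 20, 19, 27, 56, 96, 121, 120, 115, 114, 115, 116, 118, 130, 153, 183, 213, 229, 236, 237, 237, 238, 238, 238, 238, 238, 238, 237, 237, 238, 238, 238, 238, 238, 238, 235, 224, 193, 169]
260 [237, 238, 238, 237, 238, 237, 237, 238, 237, 237, 237, 237, 236, 229, 195, 127, 62, 35, 31, 30, 30, 30,
[... 1026 characters left out ...]
7, 237, 237, 238, 237, 237, 237]
450 [238, 238, 238, 237, 237, 238, 238, 238, 238, 238, 237, 236, 228, 205, 152, 89, 41, 22, 19, 20, 23, 29, 33, 34, 34, 34, 33, 34, 34, 33, 33, 34, 33, 34, 33, 33, 30, 31, 31, 30, 31, 32, 29, 29, 27, 27, 28, 27, 28, 27, 24, 24, 24, 23, 24, 23, 22, 20, 21, 21, 21, 19, 20, 19, 19, 19, 19, 19, 20, 18, 19, 18, 19, 19, 19, 19, 18, 19, 20, 18, 18, 18, 19, 19, 19, 20, 20, 20, 18, 19, 20, 19, 19, 18, 18, 19, 19, 19, 18, 18, 19, 19, 18, 19, 19, 18, 20, 19, 19, 19, 19, 19, 18, 19, 19, 19, 19, 19, 18, 19, 18, 18, 19, 19, 26, 55, 87, 103, 104, 106, 112, 116, 125, 147, 179, 210, 219, 206, 180, 169, 176, 201, 223, 233, 236, 233, 221, 199, 182, 171, 169, 176, 194, 218, 232]
```

The bay edges seen at the wrist agree with the fit to about 1 px in x, and are about 1.5 mm further left in y. I'll apply that and go over the bay.

```bash
echo 'bay=np.array([.5314,-.2244,.034])' >> pose.py
python3 shift.py '[[0,-0.0046,0.0384,0.0218,-0.0028,0.0018,-0.0006],[0,-0.0046,0.0384,0.0218,-0.0028,0.0018,-0.0006],[0,-0.0046,0.0384,0.0218,-0.0028,0.0018,-0.0006],[0,0,0,0.04,0,0,0],[0,0,0,0,0,0,0]]'
python3 - <<'E'
from pose import *
T,s=now();row(T,mat(bay+[0,0,.046],Rv),1);print(Rp.inv().apply(s["tool_pos"]-bay),s["contact_force"])
E
```

```text
time: 9.95
tool_pos: [0.5294, -0.2222, 0.1175]
tool_rot: [-0.003, 0.734, 0.679, -0.001]
contact_force: [0.3, 0.2, -1.1]
gripper_width: 0.149
grasp_force: 59.8
1 rows of [-0.0021, 0.0024, 0.0375, -0.0058, -0.0024, 0.0016]
[-0.00218555  0.00202863  0.08347973] [ 0.2669186   0.15795528 -1.08842759]
```

```bash
python3 shift.py '[[0,-0.0021,0.0024,0.0175,-0.0058,-0.0024,0.0016],[0,0,0,0.02,0,0,0],[0,0,0,0,0,0,0]]'
python3 snap.py w8
python3 - <<'E'
from pose import *
T,s=now();row(T,mat(bay+[0,0,.046],Rv),1);print(Rp.inv().apply(s["tool_pos"]-bay),s["contact_force"])
im=cv2.imread("pics/w8.png");cv2.imwrite("pics/w8c.png",cv2.resize(im[60:400,180:460],None,fx=1.75,fy=1.75,interpolation=3))
E
```

```text
time: 10.32
tool_pos: [0.533, -0.2266, 0.0822]
tool_rot: [0.002, 0.735, 0.678, 0.001]
contact_force: [-0.2, -0.2, 0.0]
gripper_width: 0.149
grasp_force: 59.9
1 rows of [0.0025, -0.0026, 0.0033, 0.0061, 0.003, -0.0017]
[ 0.00259974 -0.00246285  0.04936709] [ 0.16617969 -0.7094761  -0.73729215]
```

View pics/w8c.png

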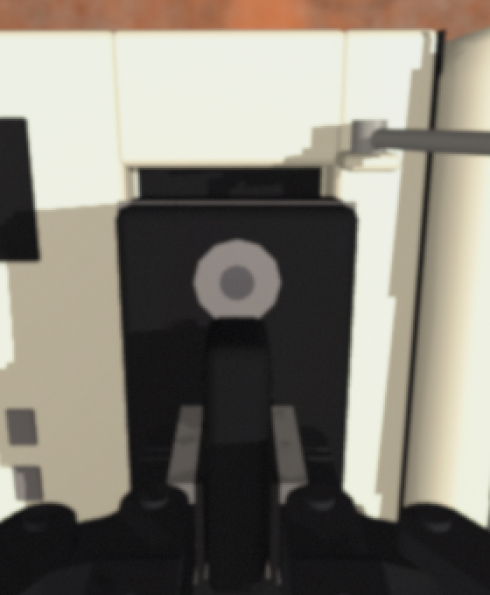

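That was the last view: the cartridge is held squarely at (118-355, 205-490 in the crop), above the bay rim, whose back wall shows at (130-330, 165-200). The offset reading may not have settled, so I'll wait and re-read.

```bash
python3 shift.py '[[0,0,0,0,0,0,0],[0,0,0,0,0,0,0],[0,0,0,0,0,0,0]]'
python3 - <<'E'
from seg import *
T,s=now();row(T,mat(bay+[0,0,.046],Rv),1);print(Rp.inv().apply(s["tool_pos"]-bay),s["contact_force"])
E
```

```text
time: 10.75
tool_pos: [0.5349, -0.2276, 0.0848]
tool_rot: [0.005, 0.735, 0.678, 0.001]
contact_force: [-0.3, 0.4, -1.1]
gripper_width: 0.149
grasp_force: 59.9
1 rows of [0.0029, -0.0037, 0.0047, 0.0085, 0.0042, -0.0016]
[ 0.00369623 -0.00289722  0.05076299] [-0.29958152  0.42350357 -1.08837141]
```

```bash
python3 shift.py '[[0,0,0,0,0,0,0],[0,0,0,0,0,0,0]]' | sed -n 2,3p; python3 shift.py '[[0,0,0,0,0,0,0]]'| sed -n 2,3p; python3 shift.py '[[0,0,0,0,0,0,0]]'| sed -n 2,3p
```

```text
tool_pos: [0.5345, -0.2274, 0.0842]
tool_rot: [0.004, 0.735, 0.678, 0.001]
tool_pos: [0.5345, -0.2274, 0.0842]
tool_rot: [0.004, 0.735, 0.678, 0.001]
tool_pos: [0.5345, -0.2274, 0.0842]
tool_rot: [0.004, 0.735, 0.678, 0.001]
```

```bash
python3 shift.py '[[0,0.0027,-0.0033,0.002,0.0075,0.0035,-0.0016],[0,0,0,0,0,0,0],[0,0,0,0,0,0,0],[0,0,0,0,0,0,0],[0,0,0,0,0,0,0]]'
python3 snap.py w9
python3 - <<'E'
from seg import *
T,s=now();row(T,mat(bay+[0,0,.046],Rv),1);print(Rp.inv().apply(s["tool_pos"]-bay),s["contact_force"])
g,c=load("w9");
rim=np.array([[32,59,20],[32,-59,20],[-32,-59,20],[-32,59,20]])/1e3
print(proj(c,bay+Rp.apply(rim)).round(1).tolist())
print(proj(c,bay+Rp.apply(np.array([[28,55,26],[-28,55,26]])/1e3)+[0,0,s["tool_pos"][2]-.034]).round(1).tolist())
print([int(x) for x in g[130:190,300]],[int(x) for x in g[130:190,330]])
for v in (158,190,230): print(v,g[v,235:390].tolist())
E
```

```text
time: 11.88
tool_pos: [0.5315, -0.2245, 0.0822]
tool_rot: [0.0, 0.735, 0.678, -0.0]
contact_force: [-0.7, -0.2, -0.7]
gripper_width: 0.148
grasp_force: 59.9
1 rows of [0.0, -0.0001, 0.0022, 0.0, 0.0003, 0.0001]
[ 7.13640887e-05 -4.60469493e-05  4.81567027e-02] [-0.6408168  -0.20498566 -0.52199897]
[[374.5, 159.3], [365.9, 349.8], [264.5, 349.9], [255.6, 159.4]]
[[384.6, 181.3], [245.5, 181.4]]
[237, 237, 237, 237, 237, 237, 237, 237, 237, 237, 237, 238, 237, 237, 237, 237, 237, 237, 237, 237, 237, 237, 237, 236, 233, 227, 215, 191, 148, 94, 47, 28, 27, 31, 31, 31, 29, 31, 30, 31, 28, 24, 21, 26, 49, 69, 65, 40, 22, 21, 24, 26, 28, 31, 32, 30, 31, 31, 31, 31] [238, 238, 238, 238, 238, 238, 237, 237, 237, 237, 237, 237, 237, 237, 237, 237, 237, 237, 237, 237, 237, 237, 237, 236, 234, 226, 214, 189, 145, 92, 46, 25, 22, 23, 23, 20, 21, 21, 20, 24, 26, 25, 21, 27, 49, 68, 65, 41, 21, 22, 23, 27, 28, 29, 29, 31, 33, 33, 33, 32]
158 [238, 238, 238, 238, 238, 237, 238, 238, 238, 238, 238, 238, 237, 238, 237, 237, 235, 229, 219, 198, 182, 172, 164, 160, 160, 162, 160, 154, 149, 148, 148, 148
[... 1251 characters left out ...]
8, 238]
230 [172, 172, 172, 172, 173, 173, 171, 172, 172, 171, 171, 165, 144, 104, 57, 29, 26, 26, 30, 32, 31, 31, 32, 33, 31, 30, 32, 31, 32, 32, 32, 35, 33, 31, 32, 33, 31, 32, 32, 31, 30, 30, 31, 31, 31, 31, 31, 32, 32, 32, 32, 31, 32, 30, 34, 34, 41, 67, 101, 124, 135, 137, 137, 137, 137, 136, 136, 136, 137, 137, 137, 137, 135, 133, 127, 119, 111, 106, 102, 100, 101, 100, 102, 108, 114, 121, 127, 133, 137, 138, 137, 138, 138, 138, 138, 139, 138, 138, 137, 137, 136, 126, 104, 69, 40, 31, 30, 33, 33, 31, 31, 33, 30, 31, 33, 33, 32, 31, 31, 33, 33, 33, 33, 33, 32, 33, 31, 32, 34, 31, 32, 31, 32, 32, 31, 31, 31, 31, 32, 31, 32, 32, 32, 31, 31, 47, 104, 178, 226, 236, 237, 238, 238, 238, 237]
```

Everything is aligned within about 1 mm. Lowering with force checks.

```bash
python3 shift.py '[[0,0,0,0.01,0,0,0],[0,0,0,0.01,0,0,0],[0,0,0,0,0,0,0],[0,0,0,0,0,0,0]]'; python3 shift.py '[[0,0,0,0.005,0,0,0],[0,0,0,0.005,0,0,0],[0,0,0,0,0,0,0],[0,0,0,0,0,0,0]]'; python3 shift.py '[[0,0,0,0.004,0,0,0],[0,0,0,0,0,0,0]]'
```

```text
time: 12.42
tool_pos: [0.5314, -0.2244, 0.0619]
tool_rot: [-0.0, 0.735, 0.678, -0.0]
contact_force: [-0.5, -0.2, -1.1]
gripper_width: 0.15
grasp_force: 59.9
time: 12.92
tool_pos: [0.5314, -0.2244, 0.0521]
tool_rot: [0.0, 0.735, 0.678, -0.0]
contact_force: [1.0, 0.4, -1.6]
gripper_width: 0.147
grasp_force: 59.9
time: 13.18
tool_pos: [0.5312, -0.2242, 0.0477]
tool_rot: [-0.0, 0.735, 0.678, -0.0]
contact_force: [0.6, 0.3, -0.9]
gripper_width: 0.146
grasp_force: 59.9
```

```bash
for i in 1; do python3 shift.py '[[0,0,0,0.004,0,0,0],[0,0,0,0,0,0,0]]'; python3 shift.py '[[0,0,0,0.003,0,0,0],[0,0,0,0,0,0,0]]';python3 shift.py '[[0,0,0,0.003,0,0,0],[0,0,0,0,0,0,0]]'; done
```

```text
time: 13.42
tool_pos: [0.5311, -0.2243, 0.0436]
tool_rot: [-0.0, 0.735, 0.678, -0.0]
contact_force: [-0.7, -0.4, -0.9]
gripper_width: 0.152
grasp_force: 59.9
time: 13.68
tool_pos: [0.5312, -0.2243, 0.0408]
tool_rot: [-0.0, 0.735, 0.678, -0.0]
contact_force: [0.2, -0.6, -1.2]
gripper_width: 0.148
grasp_force: 59.9
time: 13.92
tool_pos: [0.5312, -0.2243, 0.0378]
tool_rot: [-0.0, 0.735, 0.678, -0.0]
contact_force: [-0.4, -0.0, -1.3]
gripper_width: 0.148
grasp_force: 59.9
```

```bash
python3 shift.py '[[0,0,0,0.002,0,0,0],[0,0,0,0,0,0,0]]'|sed -n 2,4p; python3 shift.py '[[0,0,0,0.002,0,0,0],[0,0,0,0,0,0,0]]'|sed -n 2,4p;python3 shift.py '[[0,0,0,0.002,0,0,0],[0,0,0,0,0,0,0]]'|sed -n 2,4p
```

```text
tool_pos: [0.5313, -0.2244, 0.0359]
tool_rot: [-0.0, 0.735, 0.678, -0.0]
contact_force: [-0.7, 0.4, -0.9]
tool_pos: [0.5313, -0.2244, 0.0339]
tool_rot: [-0.0, 0.735, 0.678, -0.0]
contact_force: [-0.5, 0.4, -2.0]
tool_pos: [0.5313, -0.2243, 0.0319]
tool_rot: [-0.0, 0.735, 0.678, -0.0]
contact_force: [-0.1, 0.1, -0.6]
```

```bash
python3 shift.py '[[0,0,0,0.002,0,0,0],[0,0,0,0,0,0,0]]'|sed -n 2,4p; python3 shift.py '[[0,0,0,0.002,0,0,0],[0,0,0,0,0,0,0]]'|sed -n 2,4p;python3 shift.py '[[0,0,0,0.0015,0,0,0],[0,0,0,0,0,0,0]]'|sed -n 2,4p
```

```text
tool_pos: [0.5317, -0.2246, 0.031]
tool_rot: [0.0, 0.735, 0.678, -0.0]
contact_force: [-2.7, 1.1, 4.3]
tool_pos: [0.5317, -0.2246, 0.0309]
tool_rot: [-0.0, 0.735, 0.678, -0.0]
contact_force: [-8.2, 3.6, 16.0]
tool_pos: [0.5317, -0.2246, 0.0309]
tool_rot: [-0.0, 0.735, 0.678, -0.0]
contact_force: [-12.9, 5.9, 22.8]
```

Contact at the expected height, so it's on the bay floor. I'll relieve the load, release and retreat upwards.

```bash
python3 shift.py '[[0,0,0,-0.004,0,0,0],[0,0,0,0,0,0,0],[0.4,0,0,0,0,0,0],[0.4,0,0,0,0,0,0],[0.4,0,0,0,0,0,0]]'; python3 shift.py '[[0.4,0,0,-0.01,0,0,0],[0.4,0,0,-0.05,0,0,0],[0.4,0,0,-0.05,0,0,0],[0.4,0,0,0,0,0,0],[0.4,0,0,0,0,0,0]]'; python3 snap.py w10; python3 - <<'E'
from seg import *
from plant import manip
T,s=now();g,c=load("w10")
im=manip.grab_frame("top");cv2.imwrite("pics/top1.png",im[:,:,::-1]);cv2.imwrite("pics/scene1.png",manip.grab_frame("scene")[:,:,::-1])
top=np.array([[28,55,26],[-28,55,26],[28,-55,26],[-28,-55,26]])/1e3;rim=np.array([[32,59,20],[-32,59,20]])/1e3
print(proj(c,bay+Rp.apply(top)).round(1).tolist(),proj(c,bay+Rp.apply(rim)).round(1).tolist())
for u in(290,335):print(g[130:200,u].tolist())
for v in(170,230): print(v,g[v,260:380].tolist())
E
```

```text
time: 16.05
tool_pos: [0.5312, -0.2243, 0.0302]
tool_rot: [-0.0, 0.735, 0.678, -0.0]
contact_force: [0.6, -0.4, -0.5]
gripper_width: 0.398
grasp_force: 0.0
time: 16.68
tool_pos: [0.5314, -0.2244, 0.1409]
tool_rot: [0.0, 0.735, 0.678, -0.0]
contact_force: [-1.0, 0.4, -1.2]
gripper_width: 0.397
grasp_force: 0.0
[[356.6, 158.7], [273.8, 158.7], [351.9, 305.6], [278.6, 305.7]] [[361.7, 152.0], [268.7, 152.0]]
[237, 238, 237, 237, 237, 238, 238, 238, 237, 237, 237, 237, 238, 238, 238, 237, 237, 235, 230, 217, 186, 136, 79, 40, 36, 45, 41, 32, 26, 31, 32, 31, 33, 34, 33, 32, 34, 33, 32, 33, 33, 30, 31, 31, 33, 30, 32, 32, 32, 32, 32, 31, 33, 32, 33, 32, 33, 33, 33, 31, 33, 32, 33, 33, 31, 32, 28, 26, 22, 22]
[238, 237, 238, 237, 237, 238, 237, 237, 238, 237, 238, 237, 237, 238, 237, 238, 237, 235, 229, 211, 170, 116, 65, 32, 28, 28, 28, 23, 18, 20, 21, 23, 26, 25, 24, 25, 24, 25, 23, 23, 25, 23, 23, 24, 23, 23, 22, 23, 22, 23, 23, 21, 24, 22, 22, 22, 21, 21, 20, 21, 20, 20, 23, 21, 17, 22, 19, 21, 20, 20]
170 [238, 238, 238, 238, 237, 236, 232, 219, 182, 133, 106, 114, 116, 89, 52, 25, 22,
[... 279 characters left out ...]
2, 21, 22, 28, 31, 32, 32, 34, 33, 33, 31, 32, 43, 72, 102, 119, 120, 129, 150, 178, 205, 225, 234, 237, 238, 238, 238, 238, 237, 238, 238, 238, 238, 238, 238, 238, 238, 238]
230 [238, 238, 238, 237, 238, 237, 237, 236, 233, 219, 178, 124, 100, 109, 114, 93, 57, 26, 20, 19, 22, 19, 20, 20, 18, 21, 20, 19, 20, 22, 20, 20, 20, 21, 18, 20, 22, 22, 21, 20, 19, 21, 20, 20, 17, 19, 21, 22, 27, 30, 30, 30, 33, 30, 32, 31, 31, 31, 31, 33, 31, 32, 30, 31, 27, 25, 27, 27, 27, 31, 30, 30, 31, 29, 28, 23, 22, 21, 21, 21, 19, 19, 20, 18, 22, 26, 30, 32, 34, 32, 33, 34, 41, 70, 101, 118, 121, 129, 151, 180, 208, 226, 234, 237, 237, 238, 238, 238, 237, 238, 237, 237, 238, 238, 237, 238, 238, 238, 238, 238]
```

The cartridge sits down inside the bay: the rim-body gaps are about 5 px on both sides and the widths match floor depth. Next I'll estimate the bail angle and check for obstacles behind the printer.

```bash
python3 - <<'E'
from seg import *
from plant import manip
t=manip.camera_params("top");s=manip.camera_params("scene")
hz=bay+Rp.apply([.04,0,.0305])
for a in np.arange(1.9,2.36,.1):
    P=hz+Rp.apply([[-.09*np.cos(a),0,.09*np.sin(a)],[-.06*np.cos(a),.068,.06*np.sin(a)],[-.06*np.cos(a),-.068,.06*np.sin(a)]])
    print(round(a,2),((proj(t,P)-[325,185]+.5)*5).round().tolist())
for h in(.05,.1,.15):
    d=ray(t,[[418,175],[289,172]]);P=t["xyz"]+d*((h-t["xyz"][2])/d[:,2])[:,None];print(h,Rp.inv().apply(P-bay).round(3).tolist())
c=load("w10")[1];
E
```

```text
1.9 [[289.0, 151.0], [150.0, 164.0], [406.0, 191.0]]
2.0 [[289.0, 136.0], [151.0, 154.0], [406.0, 181.0]]
2.1 [[289.0, 122.0], [151.0, 145.0], [406.0, 172.0]]
2.2 [[289.0, 110.0], [151.0, 137.0], [405.0, 163.0]]
2.3 [[288.0, 98.0], [151.0, 129.0], [405.0, 156.0]]
0.05 [[0.209, -0.106, 0.016], [0.179, 0.256, 0.016]]
0.1 [[0.196, -0.095, 0.066], [0.167, 0.253, 0.066]]
0.15 [[0.183, -0.084, 0.116], [0.155, 0.25, 0.116]]
```

The bail is at about 2.02 rad, and the bottle (x ≥ 0.16, y < −0.06 from the bay) is clear. I'll close the gripper, go behind the tab, and plan the arc.

```bash
python3 shift.py '[[0,0,0,-0.03,0,0,0],[0,0,0.059,0,0,0,0],[0,0,0.059,0,0,0,0],[0,0,0,0,0,0,0],[0,0,0,0,0,0,0]]'; python3 shift.py '[[0,0,0,0.035,0,0,0],[0,0,0,0.036,0,0,0],[0,0,0,0,0,0,0],[0,0,0,0,0,0,0]]'
cat > arc.py <<'E'
from pose import *
T,s=now();p=Rp.inv().apply(s["tool_pos"]-bay)*1e3;print("rel",p.round(1),"z",s["tool_pos"][2],s["contact_force"].round(1))
A=[1.57,1.35,1.1,.85,.6,.4,.2,.05];rh=np.linspace(65,85,len(A));last=None
for a,r in zip(A,rh):
    x=40-r*np.cos(a)+2.5*np.sin(a)+14.5;z=64.5+r*np.sin(a)+2.5*np.cos(a)-30
    print(a,"X",round(x,1),"TCPz",round(z,1),"" if last is None else f"dy {x-last[0]:.1f} dz {last[1]-z:.1f}");last=(x,z)
E
python3 arc.py
```

```text
time: 17.45
tool_pos: [0.6482, -0.2334, 0.1686]
tool_rot: [-0.002, 0.735, 0.678, -0.001]
contact_force: [-0.8, 0.2, 0.9]
gripper_width: -0.001
grasp_force: 0.0
time: 17.95
tool_pos: [0.6492, -0.2342, 0.1015]
tool_rot: [0.001, 0.735, 0.678, 0.0]
contact_force: [0.3, -0.0, -0.1]
gripper_width: -0.0
grasp_force: 0.0
rel [118.2  -0.4  67.5] z 0.10154683461380881 [ 0.3 -0.  -0.1]
1.57 X 56.9 TCPz 99.5 
1.35 X 42.1 TCPz 101.3 dy -14.9 dz -1.8
1.1 X 24.7 TCPz 98.7 dy -17.4 dz 2.6
0.85 X 7.8 TCPz 91.4 dy -16.8 dz 7.2
0.6 X -7.2 TCPz 79.7 dy -15.0 dz 11.7
0.4 X -17.6 TCPz 67.7 dy -10.4 dz 12.0
0.2 X -25.5 TCPz 53.3 dy -8.0 dz 14.4
0.05 X -30.3 TCPz 41.2 dy -4.8 dz 12.0
```

Now push forward to upright in two calls, watching the force.

```bash
python3 shift.py '[[0,0,-0.012,0,0,0,0],[0,0,-0.012,0,0,0,0],[0,0,-0.012,0,0,0,0],[0,0,0,0,0,0,0]]'; python3 shift.py '[[0,0,-0.012,0.001,0,0,0],[0,0,-0.013,0.001,0,0,0],[0,0,0,0,0,0,0],[0,0,0,0,0,0,0]]'; python3 arc.py|head -1
python3 - <<'E'
from plant import manip;import cv2,numpy as np
im=manip.grab_frame("scene");cv2.imwrite("pics/scene2.png",im[:,:,::-1])
E
```

```text
time: 18.45
tool_pos: [0.6124, -0.231, 0.1004]
tool_rot: [0.0, 0.735, 0.678, -0.0]
contact_force: [-0.1, 0.6, 0.2]
gripper_width: 0.002
grasp_force: 0.0
time: 18.95
tool_pos: [0.588, -0.2289, 0.0974]
tool_rot: [-0.0, 0.735, 0.678, -0.0]
contact_force: [-0.6, -0.9, -0.2]
gripper_width: 0.003
grasp_force: 0.0
rel [56.8  0.  63.4] z 0.09735466665112216 [-0.6 -0.9 -0.2]
```

```bash
python3 shift.py '[[0,0,-0.015,-0.004,0,0,0],[0,0,-0.0175,0.0026,0,0,0],[0,0,-0.017,0.007,0,0,0],[0,0,0,0,0,0,0],[0,0,0,0,0,0,0]]'; python3 arc.py|head -1;  python3 shift.py '[[0,0,-0.015,0.0117,0,0,0],[0,0,-0.0104,0.012,0,0,0],[0,0,0,0,0,0,0],[0,0,0,0,0,0,0]]'; python3 arc.py|head -1; python3 snap.py w11
```

```text
time: 19.62
tool_pos: [0.5392, -0.2252, 0.0926]
tool_rot: [0.0, 0.735, 0.678, 0.0]
contact_force: [0.4, 0.5, -0.4]
gripper_width: -0.002
grasp_force: 0.0
rel [ 7.9 -0.2 58.6] z 0.09257981077432727 [ 0.4  0.5 -0.4]
time: 20.12
tool_pos: [0.514, -0.2231, 0.0686]
tool_rot: [0.0, 0.735, 0.678, 0.0]
contact_force: [0.6, 0.0, -0.0]
gripper_width: -0.003
grasp_force: 0.0
rel [-17.4  -0.1  34.6] z 0.0685876865008784 [ 0.6  0.  -0. ]
```

```bash
python3 - <<'E'
from seg import *
g,c=load("w11")
hz=bay+Rp.apply([.04,0,.0305])
for a in np.arange(-.1,2.2,.1):
    r=np.array([.02,.03,.04,.05]); P=hz+Rp.apply(np.c_[-r*np.cos(a),0*r+.068-.0028,r*np.sin(a)]);q=proj(c,P).round().astype(int)
    vals=[g[max(v-6,0):v+7,u].astype(int).min() if 0<=u<640 and 6<v<470 else -1 for u,v in q]
    print(round(a,1),q.tolist(),vals)
E
```

```text
-0.1 [[394, 150], [373, 150], [352, 150], [331, 150]] [np.int64(127), np.int64(126), np.int64(125), np.int64(126)]
0.0 [[395, 150], [373, 150], [352, 150], [331, 150]] [np.int64(127), np.int64(126), np.int64(125), np.int64(126)]
0.1 [[396, 151], [375, 151], [353, 151], [332, 151]] [np.int64(127), np.int64(128), np.int64(126), np.int64(126)]
0.2 [[397, 151], [377, 151], [356, 151], [334, 152]] [np.int64(126), np.int64(125), np.int64(128), np.int64(127)]
0.3 [[399, 151], [379, 152], [359, 152], [338, 153]] [np.int64(125), np.int64(128), np.int64(125), np.int64(125)]
0.4 [[402, 151], [383, 152], [363, 153], [342, 153]] [np.int64(127), np.int64(129), np.int64(126), np.int64(126)]
0.5 [[405, 152], [387, 152], [368, 153], [348, 154]] [np.int64(125), np.int64(128), np.int64(127), np.int64(126)]
0.6 [[408, 152], [392, 153], [374, 154], [356, 155]] [np.int64(128), np.int64(128), np.int64(127), np.int64(105)]
0.7 [[411, 152], [397, 153], [381, 154], [365, 156]] [np.int64(127), np.int64(126), np.int64(128), np.int64(56)]
0.8 [[415, 152], [403, 154], [390, 155], [375, 156]] [np.int64(114), np.in
[... 810 characters left out ...]
(164), np.int64(15)]
1.6 [[453, 153], [463, 155], [474, 157], [487, 159]] [np.int64(209), np.int64(165), np.int64(54), np.int64(165)]
1.7 [[458, 153], [471, 155], [485, 157], [501, 159]] [np.int64(165), np.int64(14), np.int64(155), np.int64(212)]
1.8 [[462, 153], [477, 155], [495, 157], [514, 159]] [np.int64(165), np.int64(128), np.int64(189), np.int64(236)]
1.9 [[467, 153], [484, 155], [504, 157], [526, 159]] [np.int64(154), np.int64(149), np.int64(220), np.int64(237)]
2.0 [[470, 153], [490, 154], [511, 156], [536, 158]] [np.int64(34), np.int64(171), np.int64(234), np.int64(237)]
2.1 [[474, 153], [495, 154], [518, 156], [545, 158]] [np.int64(38), np.int64(188), np.int64(237), np.int64(237)]
```

A continuous wire now runs at v≈152, u 331-430, and the open position is empty, so the bail followed. Finish the push down.

```bash
python3 shift.py '[[0,0,-0.008,0.0144,0,0,0],[0,0,-0.005,0.010,0,0,0],[0,0,0,0,0,0,0],[0,0,0,0,0,0,0]]'; python3 shift.py '[[0,0,0,0.003,0,0,0],[0,0,0,0,0,0,0]]'|sed -n 2,4p; python3 shift.py '[[0,0,0,0.003,0,0,0],[0,0,0,0,0,0,0]]'|sed -n 2,4p
```

```text
time: 20.68
tool_pos: [0.5005, -0.2219, 0.0438]
tool_rot: [-0.0, 0.735, 0.678, -0.0]
contact_force: [0.4, 0.2, 0.5]
gripper_width: -0.001
grasp_force: 0.0
tool_pos: [0.5007, -0.2219, 0.0409]
tool_rot: [0.0, 0.735, 0.678, -0.0]
contact_force: [0.1, 0.3, 0.1]
tool_pos: [0.5005, -0.2219, 0.0377]
tool_rot: [-0.0, 0.735, 0.678, -0.0]
contact_force: [-0.1, -0.3, -0.2]
```

```bash
python3 shift.py '[[0,0,0,0.002,0,0,0],[0,0,0,0,0,0,0]]'|sed -n 2,4p; python3 shift.py '[[0,0,0,0.002,0,0,0],[0,0,0,0,0,0,0]]'|sed -n 2,4p; python3 shift.py '[[0,0,0,0.002,0,0,0],[0,0,0,0,0,0,0]]'|sed -n 2,4p
```

```text
tool_pos: [0.5005, -0.2219, 0.0357]
tool_rot: [-0.0, 0.735, 0.678, -0.0]
contact_force: [0.2, -0.7, -0.2]
tool_pos: [0.5006, -0.222, 0.0339]
tool_rot: [0.0, 0.735, 0.678, -0.0]
contact_force: [0.2, 0.4, -0.6]
tool_pos: [0.5007, -0.222, 0.0337]
tool_rot: [-0.0, 0.735, 0.678, -0.0]
contact_force: [-5.3, 3.4, 9.7]
```

```bash
python3 shift.py '[[0,0,0,0.002,0,0,0],[0,0,0,0,0,0,0]]'|sed -n 2,4p; python3 shift.py '[[0,0,0,-0.01,0,0,0],[0,0,0,-0.04,0,0,0],[0,0,0,-0.05,0,0,0],[0,0,0,0,0,0,0],[0,0,0,0,0,0,0]]'; python3 snap.py w12; python3 - <<'E'
from seg import *
from plant import manip
g,c=load("w12");hz=bay+Rp.apply([.04,0,.0305])
for a in (-.05,0,.05,.1,.2,.3):
    y=np.array([.025,.035,.045,.055]);P=hz+Rp.apply(np.c_[-.06*np.cos(a)+0*y,y,.06*np.sin(a)+0*y]);print(a,proj(c,P).round(1).tolist())
    print("  tab end",proj(c,hz+Rp.apply([[-.09*np.cos(a),.015,.09*np.sin(a)]])).round(1).tolist())
q=proj(c,hz+Rp.apply([[-.06,.035,0],[-.06,.05,0],[-.06,.015,0]])).round().astype(int)
for u,v in q: print(v,u-30,g[v-1:v+2,u-30:u+31].mean(0).astype(int).tolist())
for n in("top","scene"): cv2.imwrite(f"pics/{n}3.png",manip.grab_frame(n)[:,:,::-1])
# change maps away from printer: mug, stapler, bin areas
a,b=[cv2.cvtColor(cv2.imread(f"pics/top{i}.png"),6).astype(int) for i in(0,3)]
for nm,(x0,x1,y0,y1) in dict(mug=(270,305,155,202),stapler=(440,470,268,318)).items(): print(nm,np.abs(a-b)[y0:y1,x0:x1].mean(),np.abs(a-b)[y0:y1,x0:x1].max())
E
```

```text
tool_pos: [0.5008, -0.2221, 0.0334]
tool_rot: [-0.001, 0.735, 0.678, -0.0]
contact_force: [-10.4, 4.5, 20.0]
time: 22.8
tool_pos: [0.5004, -0.2218, 0.1295]
tool_rot: [-0.0, 0.735, 0.678, -0.0]
contact_force: [-0.7, -0.5, 0.1]
gripper_width: 0.001
grasp_force: 0.0
-0.05 [[332.1, 206.4], [332.2, 191.5], [332.4, 176.2], [332.7, 160.6]]
  tab end [[287.7, 220.5]]
0 [[332.1, 207.4], [332.3, 192.3], [332.5, 176.9], [332.7, 161.0]]
  tab end [[287.0, 222.1]]
0.05 [[332.4, 208.3], [332.7, 193.1], [332.9, 177.5], [333.1, 161.5]]
  tab end [[286.7, 223.8]]
0.1 [[333.0, 209.3], [333.2, 193.9], [333.4, 178.1], [333.7, 161.9]]
  tab end [[286.7, 225.6]]
0.2 [[334.9, 211.4], [335.1, 195.6], [335.3, 179.4], [335.6, 162.8]]
  tab end [[287.8, 229.2]]
0.3 [[337.7, 213.4], [338.0, 197.3], [338.3, 180.8], [338.6, 163.8]]
  tab end [[290.5, 233.1]]
192 302 [237, 237, 237, 237, 237, 238, 237, 234, 224, 190, 149, 132, 117, 79, 40, 24, 24, 31, 32, 25, 19, 20, 20, 28, 50, 81, 110, 135, 153, 165, 170, 168, 153, 122, 80, 45, 33, 32, 32, 32, 33, 32, 31, 32, 32, 35, 48, 76, 104, 124, 134, 137, 138, 138, 139, 138, 138, 138, 136, 134, 132]
169 303 [237, 238, 237, 237, 238, 237, 236, 230, 207, 166, 139, 119, 80, 40, 24, 26, 33, 33, 27, 20, 19, 20, 26, 44, 74, 105, 131, 150, 164, 172, 173, 161, 133, 94, 56, 36, 33, 32, 33, 33, 33, 33, 33, 34, 33, 33, 33, 32, 34, 33, 34, 35, 40, 45, 51, 58, 65, 71, 80, 88, 91]
222 302 [31, 30, 30, 30, 32, 30, 31, 31, 31, 30, 31, 31, 30, 30, 31, 30, 29, 30, 30, 31, 30, 30, 30, 29, 32, 43, 75, 116, 142, 142, 119, 86, 54, 30, 19, 18, 20, 19, 19, 19, 19, 20, 19, 18, 20, 19, 20, 19, 18, 16, 14, 13, 15, 17, 19, 23, 26, 27, 29, 30, 30]
mug 2.7951367781155017 12
stapler 2.758 8
```

```bash
python3 - <<'E'
from seg import *
g,c=load("w12");hz=bay+Rp.apply([.04,0,.0305])
for a in (0,.05,.1): print(a,proj(c,hz+Rp.apply([[-.08*np.cos(a)+.0025*np.sin(a),.018,.08*np.sin(a)+.0025*np.cos(a)],[-.09*np.cos(a)+.0025*np.sin(a),.012,.09*np.sin(a)+.0025*np.cos(a)]])).round(1).tolist())
u=int(proj(c,hz+Rp.apply([[-.08,.018,.0025]]))[0,0])
print(u,g[200:240,u-1:u+2].mean(1).astype(int).tolist())
print("arm wire",[ (round(a,2),proj(c,hz+Rp.apply([[-.03*np.cos(a),.0652,.03*np.sin(a)]])).round(1).tolist()) for a in(0,.1,.2)],g[125:160,377].tolist())
E
```

```text
0 [[301.8, 218.6], [286.8, 227.4]]
0.05 [[301.9, 220.1], [286.7, 229.2]]
0.1 [[302.4, 221.6], [286.9, 231.1]]
301 [238, 237, 237, 237, 237, 237, 237, 237, 237, 237, 237, 237, 237, 237, 237, 231, 208, 153, 93, 47, 31, 29, 32, 31, 31, 31, 31, 30, 30, 31, 31, 30, 31, 31, 30, 30, 30, 31, 32, 31]
arm wire [(0, [[380.8, 144.4]]), (0.1, [[381.8, 144.6]]), (0.2, [[383.4, 144.9]])] [238, 237, 237, 238, 238, 238, 238, 237, 233, 217, 180, 154, 158, 167, 169, 163, 152, 139, 133, 160, 203, 229, 235, 236, 231, 220, 196, 151, 96, 48, 39, 52, 50, 33, 27]
```

The tab edge is seen at v≈217.3 against 218.6 predicted for fully shut, so the bail is shut. The mug and stapler are unchanged and the gripper is clear. Handing in.

```bash
python3 -c "
from plant import manip
print(manip.job_done())"
```

```text
the job is handed in; nothing more can be done
None
```

The long cartridge is lying flat in the printer's bay with the wire bail shut over it, and the job is handed in at about 23 s of robot time; the mug and stapler were not disturbed, and nothing else in the bin was gripped, though I did not re-check its contents afterwards.

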